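Put the key-blank tray away in the clear bay

TASK

Put the filled tray of key blanks from the steel cradle away in the one bay of the plywood rack that is clear: not the bay that has a tray in it, nor the one with a padlock lying in it. The cradle leaves no room for fingers at its pull fin and the bays leave none at its sides, so on the way stand it flat on the bare bench, let go and change your grip; it ends flat on the floor of the bay, behind the sill, fin out to the front. Keep it level, set it down rather than dropping it, and leave everything else where it is.

Things in the scene. Friction and masses are not known exactly. Their poses are not given: they have to be found in the camera images.
- tray: the tray to put away, at first in the cradle, fin roughly towards the robot: dark grey plastic, body 120 (x) x 56 (y) x 40 mm tall, filled with key blanks to 10 mm below the rim (one solid load), 0.3 kg. A pull fin stands out of its -x end: 12 mm thick (y), x = -60 to -105 mm, 18 to 48 mm above the underside. Origin: centre of the body's underside, z up
- tray_home: a second, identical tray that is already in one of the bays of the rack; same origin and axes
- padlock: brass padlock lying flat in one of the bays, about 62 x 42 x 20 mm with its steel shackle towards its +x; origin under its middle
- rack: fixed plywood rack, 270 (y) x 154 mm (x), open on top, three bays side by side facing -x. Dividers 18 mm thick and back wall (inner face x = +68 mm) rise to 58 mm, floor at 8 mm; a front sill (x = -68 to -74 mm) rises to 18 mm. A tray that is home stands behind the sill, fin out over it to -x. Origin on the table under the middle bay's centre
- bay_1 (a point): centre of the floor of the right bay (smallest y), 8 mm above the table; axes as the rack. A bay is 66 wide (y) x 136 mm long (x) inside
- bay_2 (a point): the same for the middle bay
- bay_3 (a point): the same for the left bay (largest y)
- cradle: fixed steel cradle; the tray stands in it 12 mm above the table between end lips 8 mm higher. Under the tray it is 40 mm wide, so the tray's long sides are free. Two ears (inner faces y = +-13 mm, x = -69 to -111 mm, 60 mm tall) flank the fin closely: no room for fingers there. Origin on the table under the tray's centre, axes as the tray
- euro_cylinder: bystander: brass door-lock cylinder lying on its flank, 65 x 31 x 17 mm; origin under the middle of its round barrel
- screwdriver: bystander: screwdriver with a red handle, lying crosswise in front of the robot; origin on its underside
- oil_bottle: bystander: white oil bottle, 48 mm diameter, 130 mm tall, standing; origin under its centre
- mug: bystander: white mug, 80 mm diameter, 90 mm tall; origin under its centre
- blank_box: bystander: closed cardboard box 110 x 70 x 50 mm; origin under its centre
- brush: bystander: hand brush lying to the left; origin on its underside

How it is judged:
By the outcome, as a careful person would: the job done as asked, in the order asked, and still so for the second after the job is handed in, with the robot touching nothing.
It also fails if it takes over 61 s, if anything falls off the work surface, if the arm or the gripper's body presses on something with over 40 N, if the wrist force passes 120 N, or if a joint passes its speed limit or range.

ROBOT

A 6-joint arm with a two-finger parallel gripper is mounted at the origin on the work surface. World frame = base frame: x ahead of the robot, y to its left, z up, the work surface at z = 0. Lengths are in m, angles in degrees, forces in N, time in s.
With the tool pointing down it reaches from about 0.275 to 0.825 m from the base axis. Payload 5.2 kg.
Tool frame: the origin (TCP) lies at the very end of the fingers, on their centre line; the grasp point (between the pads) lies 19 mm behind it (ctrl.grip_point_offset is the distance from the TCP to the grasp point, in m); z points along the fingers, y is the line along which they close (so a half turn about z gives the same grasp; the last joint's range is limited). The gripper opens to 93 mm and grips with 3 to 60 N. Pads are 15 mm wide; open, the fingers measure 128 mm over their backs; the gripper's body (75 mm by 188 mm) begins 65 mm behind the grasp point.
Start: joints at [-83.526, 14.817, 87.949, -0, 77.235, -11.62], TCP at [0.171, -0.523, 0.219] pointing down, gripper open.
Joint ranges: [-179.93, 179.93], [-52.35, 119.4], [10.71, 147.94], [-69.91, 249.91], [12.55, 155.21], [-178.61, 178.61]. Speed limits (degrees/s): [147.25, 147.25, 180, 180, 180, 180].

INTERFACE

Orientations are given as a 3x3 rotation matrix whose columns are the frame's x, y, z axes.
In Python, from workcell import ctrl, imaging, order, nets gives the robot as it stands.
- The arm moves only by the shell command python3 -m pendant 'ROWS' [FORCE]. ROWS is JSON, a list that holds one entry, the list of rows, each a list of 7 numbers: the shift along the tool's x, y, z in m, then the turn, a rotation vector about the tool's x, y, z in degrees, then the opening, from -1 (shut) to 1 (fully open). In form: [[[dx, dy, dz, rx, ry, rz, hand], ...]]. A call has 1 to 12 rows; each row shifts and turns the commanded pose from where the row before left it, along the tool's axes as they then stand; what a row does not reach is not made up. A row lasts 1/8 s, in which the tool goes at most 62.5 mm and 10.7 degrees, less where a joint would pass 70% of its speed; a pose out of reach is approached as far as the arm can. A call is refused whole if a number of a shift passes 0.0625 or a number of a turn 10.7, either way. A call with a gripper value outside its range is refused whole. The fingers move at their own pace and stop on an object; FORCE is the grip in N (left out, the last holds). Time passes only in rows, so rows that do not move let the fingers close. It gives the time, the measured TCP pose, the force, the opening and the grip force at its end, in the units of the state.
- ctrl.get_state(): the state, without advancing time (a new reading comes with each control period).
- imaging.camera(name): name is "scene" or "top"; returns the picture (480x640x3 uint8, blue, green, red); there is no depth.
- imaging.camera_info(name): a dict with "camera_matrix" (3x3 intrinsics, pixels), "k1" (the pictures are not rectified: a ray, as slopes to the right and down, at radius r is drawn at 1 + k1 r^2 times it, then the intrinsics apply), "pose" (4x4, takes a point from camera to world coordinates). Camera axes: x right, y down, z forward; pixel columns grow to the right and rows downward; lengths in m; the calibration is good to about 2 mm. A picture is of the moment at which its call begins. camera_info takes no time and is no camera call.
- order.hand_in(): hands the job in; it is judged then, once.
Trained networks look in the newest picture that a camera, given by its name, has taken for a name from the list of things; names that differ only in an ending like _2 or _b are one class to them, and where a whole thing is asked for, a point or a joint stands for the part that bears it (a point fixed in the world has none). Each returns a list of dicts, best first, with "conf" (0 to 1); they miss things now and then, are a little off and sometimes report something else, mostly with a low value. They report only what shows in the picture. A call takes as long as a camera call.
- nets.spot_in(camera, target): "rect" ([centre column, centre row, width, height] in pixels, round what is visible of it).
- nets.silhouettes(camera, target): "pixels" (480x640 bool, what is visible of it) and "rect" ([centre column, centre row, width, height] in pixels, round what is visible of it).
The state is a dict: "time_s": time; "joint_positions": joint angles; "dq": joint speeds; "tau": joint torques, N m; "position": TCP position; "eef_rot": TCP orientation; "force": force on the tool from outside, world axes, zero at the start; "ft_torque": the same for the moment, N m; "gripper_width": opening from 0.0 (shut) to 1.0 (fully open); "finger_force": force on a finger pad.
Only numpy, scipy, OpenCV 4.12 (cv2) and the standard library are available. Lean on these libraries where they do the work, as an engineer would, in place of code of your own. Each camera call takes 0.05 s, during which the arm holds its last target. There are 200 camera calls.

## Working session

There is one attempt and no reset: what is moved stays moved. The work goes in short steps, Python scripts to look and compute and a shell command to move; the robot and the scene stay as the last step left them, time stands still between calls to the robot, and variables do not carry over. Pictures are saved under pics/ and viewed, at most 10 in all, crops included, and the job is handed in when it is done.

```bash
mkdir -p pics; ls; python3 - <<'E'
from workcell import ctrl, imaging, nets
import cv2, numpy as np
s=ctrl.get_state(); print(s['time_s'],s['position'],np.round(s['eef_rot'],3).tolist(),s['gripper_width'],ctrl.grip_point_offset)
for c in('top','scene'):
    im=imaging.camera(c); cv2.imwrite(f'pics/{c}0.png',im)
    i=imaging.camera_info(c); print(c,np.round(i['camera_matrix'],1).tolist(),i['k1'],np.round(i['pose'],4).tolist())
    for t in('tray','rack','cradle','padlock'):
        print(t,[(round(d['conf'],2),np.round(d['rect']).tolist()) for d in nets.silhouettes(c,t)])
E
```

```text
pics
0.0 [ 0.17079268 -0.52222406  0.21781964] [[0.951, 0.311, -0.0], [0.311, -0.951, 0.002], [0.0, -0.002, -1.0]] 0.9986095629189153 0.0188
top [[440.9, 0.0, 320.0], [0.0, 440.9, 228.4], [0.0, 0.0, 1.0]] -0.0004363686218568463 [[-0.0084, -0.9964, 0.0841, 0.4702], [-1.0, 0.0087, 0.0032, -0.0592], [-0.0039, -0.0841, -0.9964, 0.9822], [0.0, 0.0, 0.0, 1.0]]
tray [(0.76, [444.0, 259.0, 34.0, 77.0])]
rack [(0.79, [231.0, 197.0, 137.0, 88.0])]
cradle []
padlock [(0.69, [270.0, 197.0, 19.0, 28.0]), (0.34, [535.0, 217.0, 60.0, 45.0])]
scene [[505.5, 0.0, 324.7], [0.0, 505.5, 243.2], [0.0, 0.0, 1.0]] -0.13856858246823792 [[0.354, 0.7958, -0.4913, 1.2157], [0.9352, -0.3064, 0.1775, -0.3027], [-0.0092, -0.5223, -0.8527, 1.1801], [0.0, 0.0, 0.0, 1.0]]
tray [(0.8, [226.0, 250.0, 26.0, 61.0]), (0.54, [382.0, 185.0, 18.0, 19.0])]
rack [(0.96, [404.0, 243.0, 120.0, 89.0])]
cradle [(0.46, [228.0, 254.0, 27.0, 63.0])]
padlock [(0.69, [402.0, 244.0, 114.0, 91.0]), (0.64, [373.0, 253.0, 21.0, 25.0])]
```

View pics/top0.png

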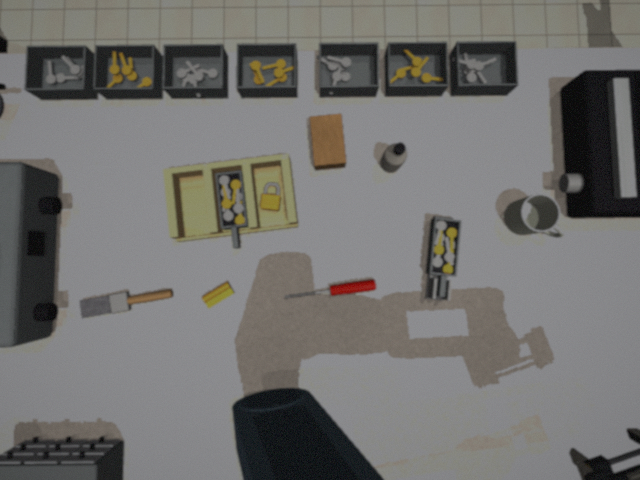

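View pics/scene0.png

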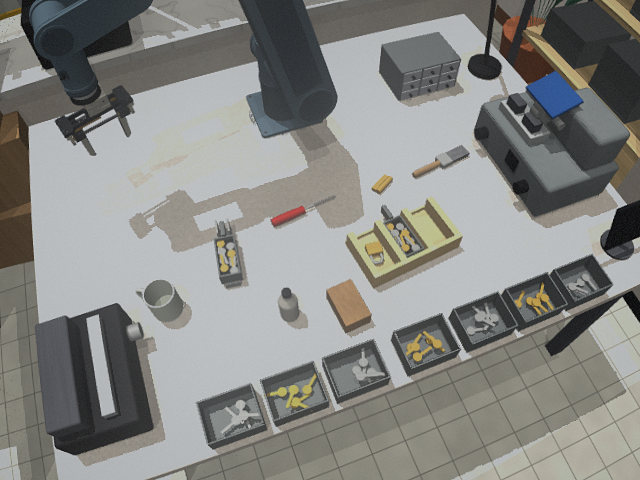

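The top view shows the tray in its cradle at about (444,255). In the rack, the home tray is in the middle bay (231,200), the padlock is in the right bay (270,197), and the left bay (bay_3, ~(190,205)) is clear. Next I'll fit poses by matching model outlines to the masks in both cameras.

```bash
cat > h.py <<'E'
import numpy as np, cv2
from workcell import ctrl, imaging, nets
from scipy.optimize import minimize
K={c:imaging.camera_info(c) for c in('top','scene')}
def proj(c,P):
    i=K[c];T=np.linalg.inv(i['pose']);p=np.asarray(P)@T[:3,:3].T+T[:3,3];s=p[:,:2]/p[:,2:]
    s=s*(1+i['k1']*(s**2).sum(1,keepdims=True));M=np.asarray(i['camera_matrix']);return s@M[:2,:2].T+M[:2,2]
def box(x0,x1,y0,y1,z0,z1): return np.array([[x,y,z] for x in(x0,x1) for y in(y0,y1) for z in(z0,z1)],float)
TRAY=[box(-.06,.06,-.028,.028,0,.04),box(-.105,-.06,-.006,.006,.018,.048)]
RACK=[box(-.074,.08,-.135,.135,0,.018)]+[box(-.068,.08,y-.009,y+.009,0,.058) for y in(-.126,-.042,.042,.126)]+[box(.068,.08,-.135,.135,0,.058),box(-.068,.08,-.135,.135,0,.018)]
def place(B,q,z): 
    x,y,a=q;R=np.array([[np.cos(a),-np.sin(a),0],[np.sin(a),np.cos(a),0],[0,0,1]]);return B@R.T+[x,y,z]
S=4
def render(c,parts,q,z,org):
    m=np.zeros((140*S,160*S),np.uint8)
    for B in parts:
        h=cv2.convexHull(((proj(c,place(B,q,z))-org+.5)*S).astype(np.float32))
        cv2.fillPoly(m,[np.round(h*16).astype(np.int32)],255,shift=4)
    return cv2.resize(m,(160,140),interpolation=cv2.INTER_AREA)/255.
def fit(parts,z,masks,q0):
    ms={c:(m,np.round(proj(c,[[q0[0],q0[1],z]])[0])-[80,70]) for c,m in masks.items()}
    def cost(q):
        t=0
        for c,(m,o) in ms.items():
            x,y=o.astype(int);g=m[y:y+140,x:x+160].astype(float);t+=np.abs(render(c,parts,q,z,o)-g).sum()/g.sum()
        return t
    s=np.array([[0,0,0],[.012,0,0],[0,.012,0],[0,0,.1]])+q0
    r=minimize(cost,q0,method='Nelder-Mead',options=dict(initial_simplex=s,maxiter=150,xatol=1e-4,fatol=1e-4));return r.x,r.fun
def look(t,lo=.2):
    o={}
    for c in('top','scene'):
        imaging.camera(c); o[c]=[d for d in nets.silhouettes(c,t) if d['conf']>lo]
    return o
def unproj(c,uv,z):
    i=K[c];M=np.asarray(i['camera_matrix']);s=(np.asarray(uv,float)-M[:2,2])/np.diag(M)[:2];k=s.copy()
    for _ in range(5): s=k/(1+i['k1']*(s@s))
    d=np.asarray(i['pose'])[:3,:3]@[*s,1];o=np.asarray(i['pose'])[:3,3];return o+d*(z-o[2])/d[2]
def pick(o,q,z):
    return {c:min(L,key=lambda d:np.hypot(*(np.array(d['rect'][:2])-proj(c,[[q[0],q[1],z]])[0])))['pixels'] for c,L in o.items() if L}
def draw(c,parts,q,z,im,k,x,y):
    for B in parts:
        P=(proj(c,place(B,q,z))-[x,y])*k+k/2
        for a in range(8):
            for b in (1,2,4):
                if not a&b: cv2.line(im,tuple(int(v) for v in P[a]),tuple(int(v) for v in P[a|b]),(255,0,255),1)
E
python3 - <<'E'
from h import *
t0=unproj('top',[443,247],.05);r0=unproj('top',[231,197],.04);print(t0,r0)
tr=look('tray');rk=look('rack')
res={}
for n,parts,o,q0,z in(('tray',TRAY,tr,[*t0[:2],0.],.012),('rack',RACK,rk,[*r0[:2],.1],0.)):
    m=pick(o,q0,z)
    for cs in(('top',),('scene',),('top','scene')):
        q,f=fit(parts,z,{c:m[c] for c in cs},np.array(q0));print(n,cs,q[:2].round(4),np.degrees(q[2]).round(2),round(f,3))
    res[n]=q
np.save('res.npy',res,allow_pickle=True)
q=res['rack']
for y in(-.084,0,.084):print('bay',place(np.array([[0,y,.008]]),q,0)[0].round(4))
k=5
a=[]
for c,n,parts,z in(('top','tray',TRAY,.012),('top','rack',RACK,0),('scene','tray',TRAY,.012),('scene','rack',RACK,0)):
    u=proj(c,[[*res[n][:2],z]])[0];w,h=(160,118);k=2.5 if n=='rack' else 4
    w,h=int(400/k),int(300/k);x,y=int(u[0]-w/2),int(u[1]-h/2)
    im=cv2.resize(imaging.camera(c)[y:y+h,x:x+w],(400,300),interpolation=cv2.INTER_CUBIC);draw(c,parts,res[n],z,im,k,x,y);a.append(im)
cv2.imwrite('pics/fit.png',np.vstack([np.hstack(a[:2]),np.hstack(a[2:])]))
E
```

```text
[ 0.50732005 -0.31555541  0.05      ] [0.61959728 0.13555963 0.04      ]
tray ('top',) [ 0.5084 -0.3207] -7.44 0.043Traceback (most recent call last):
  File "<stdin>", line 8, in <module>
KeyError: 'scene'
```

```bash
cat > m.py <<'E'
from h import *
t0=unproj('top',[443,247],.05);r0=unproj('top',[231,197],.04)
def looks(t):
    o={'top':[],'scene':[]}
    for _ in range(3):
        for c,L in look(t,.3).items(): o[c]+=L
    return o
tr=looks('tray');rk=looks('rack')
res={}
for n,parts,o,q0,z in(('tray',TRAY,tr,[*t0[:2],-.1],.012),('rack',RACK,rk,[*r0[:2],.1],0.)):
    m=pick(o,q0,z)
    for cs in(('top',),('scene',),('top','scene')):
        if not all(c in m for c in cs): continue
        q,f=fit(parts,z,{c:m[c] for c in cs},np.array(q0));print(n,cs,q[:2].round(4),np.degrees(q[2]).round(2),round(f,3))
    res[n]=q
np.save('res.npy',res,allow_pickle=True)
q=res['rack']
for y in(-.084,0,.084):print('bay',place(np.array([[0,y,.008]]),q,0)[0].round(4))
a=[]
for c,n,parts,z in(('top','tray',TRAY,.012),('top','rack',RACK,0),('scene','tray',TRAY,.012),('scene','rack',RACK,0)):
    u=proj(c,[[*res[n][:2],z]])[0];k=2.5 if n=='rack' else 4
    w,h=int(400/k),int(300/k);x,y=int(u[0]-w/2),int(u[1]-h/2)
    im=cv2.resize(imaging.camera(c)[y:y+h,x:x+w],(400,300),interpolation=cv2.INTER_CUBIC);draw(c,parts,res[n],z,im,k,x,y);a.append(im)
cv2.imwrite('pics/fit.png',np.vstack([np.hstack(a[:2]),np.hstack(a[2:])]))
E
python3 m.py
```

```text
tray ('top',) [ 0.5082 -0.3207] -6.93 0.046
tray ('scene',) [ 0.506  -0.3188] -6.86 0.076
tray ('top', 'scene') [ 0.508  -0.3205] -7.2 0.14
rack ('top',) [0.6157 0.135 ] 6.47 0.275
rack ('scene',) [0.6159 0.1357] 6.62 0.274
rack ('top', 'scene') [0.6155 0.1354] 6.51 0.551
bay [0.6251 0.0519 0.008 ]
bay [0.6155 0.1354 0.008 ]
bay [0.606  0.2188 0.008 ]
```

View pics/fit.png

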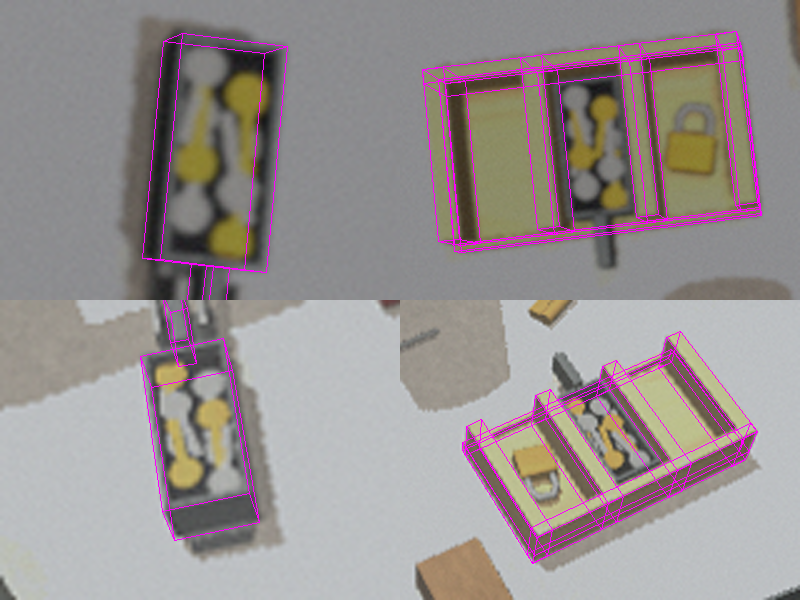

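The outlines fit to within about 1–2 mm in both views:

| Object | x (m) | y (m) | Yaw |
|---|---|---|---|
| Tray | 0.508 | -0.3205 | -7.2° |
| bay_3 | 0.606 | 0.219 | 6.5° |

Bay_3 is confirmed empty.

```bash
cat > g.py <<'E'
import sys,numpy as np
from scipy.spatial.transform import Rotation as R
from workcell import ctrl
x,y,z,a=map(float,sys.argv[1:5]);p=float(sys.argv[5]) if len(sys.argv)>5 else 0
a=np.radians(a);s=ctrl.get_state();E=np.array(s['eef_rot'])
T=np.array([[np.cos(a),np.sin(a),0],[np.sin(a),-np.cos(a),0],[0,0,-1]])@R.from_euler('y',p,degrees=True).as_matrix()
d=np.array([x,y,z])-s['position']
print('shift now-axes',(E.T@d).round(4),'shift target-axes',(T.T@d).round(4),'turn',R.from_matrix(E.T@T).as_rotvec(degrees=True).round(2))
print(s['time_s'],np.round(s['position'],4),np.round(s['joint_positions'],0),np.round(s['force'],1),s['gripper_width'],s['finger_force'])
E
python3 g.py 0.508 -0.3205 0.13 -7.2
```

```text
shift now-axes [ 0.3833 -0.0875  0.0886] shift target-axes [ 0.3091 -0.2429  0.0886] turn [-0.   0.  25.3]
2.3 [ 0.1709 -0.5228  0.2186] [-84.  15.  88.  -0.  77. -12.] [ 0.2 -0.3  0.2] 0.9966146354096873 0.0
```

```bash
python3 -m pendant '[[[0,0,0,0,0,8.4,1],[0,0,0,0,0,8.4,1],[0,0,0,0,0,8.4,1],[0.04,-0.03,0,0,0,0,1],[0.04,-0.03,0,0,0,0,1],[0.04,-0.03,0,0,0,0,1],[0.04,-0.03,0.01,0,0,0,1],[0.04,-0.03,0.01,0,0,0,1],[0.04,-0.03,0.02,0,0,0,1],[0.035,-0.03,0.02,0,0,0,1],[0.034,-0.033,0.028,0,0,0,1]]]' 40; python3 g.py 0.508 -0.3205 0.13 -7.2
```

```text
time_s: 3.68
position: [0.5093, -0.3195, 0.1307]
eef_rot: [[0.992, -0.124, 0.002], [-0.124, -0.992, -0.002], [0.002, 0.001, -1.0]]
force: [0.7, -0.2, -0.0]
gripper_width: 1.003
finger_force: 0.0
shift now-axes [-0.0012  0.0012  0.0007] shift target-axes [-0.0012  0.0012  0.0007] turn [ 0.08 -0.1   0.09]
3.675 [ 0.5093 -0.3195  0.1307] [-43.  24.  88.  -0.  68.  54.] [ 0.7 -0.2 -0. ] 1.0027092813001697 0.0
```

```bash
python3 -m pendant '[[[-0.001,0.001,0.03,0,0,0,1],[0,0,0.03,0,0,0,1],[0,0,0.025,0,0,0,1],[0,0,0.015,0,0,0,1],[0,0,0.01,0,0,0,1],[0,0,0,0,0,0,1]]]' 40; python3 -m pendant '[[[0,0,0,0,0,0,0.4],[0,0,0,0,0,0,0.1],[0,0,0,0,0,0,0],[0,0,0,0,0,0,-0.2],[0,0,0,0,0,0,-0.5],[0,0,0,0,0,0,-1],[0,0,0,0,0,0,-1],[0,0,0,0,0,0,-1],[0,0,0,0,0,0,-1]]]' 40
```

```text
time_s: 4.42
position: [0.5063, -0.3207, 0.0204]
eef_rot: [[0.992, -0.124, -0.0], [-0.124, -0.992, 0.0], [-0.001, -0.0, -1.0]]
force: [1.0, 0.3, -0.1]
gripper_width: 0.998
finger_force: 0.0
time_s: 5.55
position: [0.5065, -0.3204, 0.0209]
eef_rot: [[0.992, -0.124, 0.0], [-0.124, -0.992, 0.001], [0.0, -0.001, -1.0]]
force: [-1.1, 3.9, 5.2]
gripper_width: 0.596
finger_force: 40.0
```

```bash
python3 -m pendant '[[[0,0,-0.005,0,0,0,-1],[0,0,-0.015,0,0,0,-1],[0,0,-0.02,0,0,0,-1],[0,0,-0.02,0,0,0,-1],[0,0,-0.02,0,0,0,-1],[0,0,0,0,0,0,-1]]]'; python3 g.py 0.55 -0.13 0.101 0
```

```text
time_s: 6.3
position: [0.5075, -0.3221, 0.103]
eef_rot: [[0.992, -0.124, 0.003], [-0.124, -0.992, -0.003], [0.004, 0.003, -1.0]]
force: [-0.4, 1.3, -2.6]
gripper_width: 0.601
finger_force: 40.0
shift now-axes [ 0.0184 -0.1959  0.0015] shift target-axes [ 0.0425 -0.1921  0.002 ] turn [ 0.18 -0.2  -7.11]
6.3 [ 0.5075 -0.3221  0.103 ] [-43.  25.  90.  -0.  65.  54.] [-0.4  1.3 -2.6] 0.6010005646365566 39.99889612197876
```

```bash
python3 -m pendant '[[[0.003,-0.02,0,0,0,0,-1],[0.003,-0.03,0,0,0,-2.4,-1],[0.007,-0.03,0,0,0,-2.4,-1],[0.007,-0.03,0,0,0,-2.4,-1],[0.007,-0.03,0,0,0,0,-1],[0.007,-0.03,0,0,0,0,-1],[0.006,-0.02,0,0,0,0,-1],[0,0,0.02,0,0,0,-1],[0,0,0.025,0,0,0,-1],[0,0,0.02,0,0,0,-1],[0,0,0.01,0,0,0,-1],[0,0,0,0,0,0,-1]]]'; python3 g.py 0.55 -0.13 0.0088 0; python3 - <<'E'
from h import *
a=[]
for c in('top','scene'):
    u=proj(c,[[.54,-.13,.02]])[0].astype(int);im=imaging.camera(c)[u[1]-60:u[1]+60,u[0]-50:u[0]+50];a.append(cv2.resize(im,(400,480),interpolation=cv2.INTER_CUBIC))
cv2.imwrite('pics/mid.png',np.hstack(a))
E
```

```text
time_s: 7.8
position: [0.5555, -0.1324, 0.0249]
eef_rot: [[1.0, 0.002, -0.002], [0.002, -1.0, 0.001], [-0.002, -0.001, -1.0]]
force: [-0.5, 0.9, -1.4]
gripper_width: 0.6
finger_force: 40.0
shift now-axes [-0.0055 -0.0024  0.0161] shift target-axes [-0.0055 -0.0024  0.0161] turn [-0.04  0.1   0.1 ]
7.8 [ 0.5555 -0.1324  0.0249] [-25.  28.  98.  -0.  54.  65.] [-0.5  0.9 -1.4] 0.6001268581283435 39.99887824058533
```

View pics/mid.png

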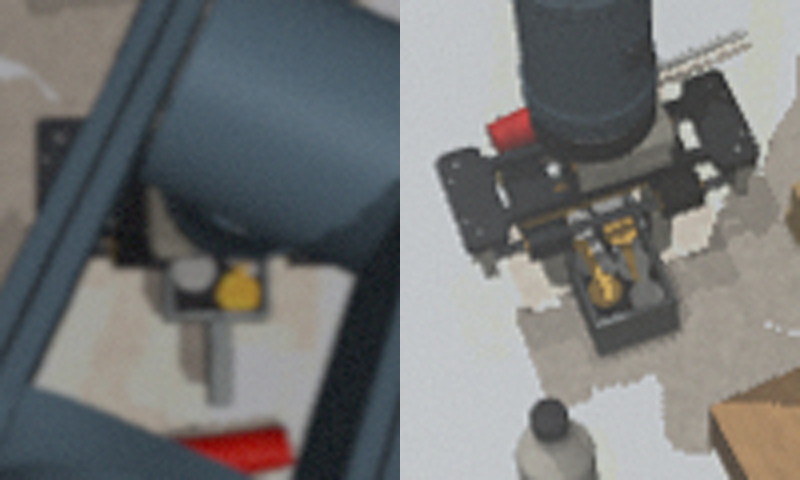

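The left half shows the tray hanging level in the grip with its fin towards the robot, at (215,350). The screwdriver handle sits clear below it at (240,445). In the right half the bottle and box are also clear. I'll lower the tray the last 16 mm gently.

```bash
python3 -m pendant '[[[0.005,0,0.006,0,0,0,-1],[0,0,0.005,0,0,0,-1],[0,0,0.003,0,0,0,-1],[0,0,0.001,0,0,0,-1],[0,0,0.001,0,0,0,-1],[0,0,0,0,0,0,-1],[0,0,0,0,0,0,-1]]]'
```

```text
time_s: 8.78
position: [0.5611, -0.1329, 0.0098]
eef_rot: [[1.0, 0.002, 0.0], [0.002, -1.0, -0.0], [0.0, 0.0, -1.0]]
force: [-0.0, -0.4, -2.3]
gripper_width: 0.602
finger_force: 40.0
```

```bash
python3 -m pendant '[[[0,0,0.001,0,0,0,-1],[0,0,0,0,0,0,-1],[0,0,0.0005,0,0,0,-1],[0,0,0,0,0,0,-1]]]'; python3 g.py 0.56 -0.13 0.0088 0
```

```text
time_s: 9.28
position: [0.5612, -0.1329, 0.009]
eef_rot: [[1.0, 0.002, 0.001], [0.002, -1.0, -0.0], [0.001, 0.0, -1.0]]
force: [-1.6, 1.5, 5.3]
gripper_width: 0.601
finger_force: 40.0
shift now-axes [-0.0012 -0.0029  0.0001] shift target-axes [-0.0012 -0.0029  0.0002] turn [ 0.01 -0.03  0.09]
9.275 [ 0.5612 -0.1329  0.009 ] [-24.  30.  98.   0.  52.  66.] [-1.6  1.5  5.3] 0.6010613016515397 40.00130295753479
```

The force flipped to +5 N, so the tray is on the bench. I'll open, then rise and back off for a look.

```bash
python3 -m pendant '[[[0,0,0,0,0,0,0.4],[0,0,0,0,0,0,0.7],[0,0,0,0,0,0,1],[0,0,0,0,0,0,1],[0,0,0,0,0,0,1],[0,0,-0.02,0,0,0,1],[0,0,-0.04,0,0,0,1],[0,0,-0.05,0,0,0,1],[-0.06,0,-0.03,0,0,0,1],[-0.06,0,0,0,0,0,1],[-0.06,0,0,0,0,0,1],[-0.05,0,0,0,0,0,1]]]'; python3 - <<'E'
from h import *
q0=np.array([.561,-.133,0.])
o=look('tray',.15)
m={c:min(L,key=lambda d:np.hypot(*(np.array(d['rect'][:2])-proj(c,[[.545,-.133,.02]])[0]))) for c,L in o.items() if L}
print({c:(d['conf'],d['rect'],proj(c,[[.545,-.133,.02]])[0]) for c,d in m.items()})
for c in m:
    q,f=fit(TRAY,0,{c:m[c]['pixels']},q0);print(c,q[:2].round(4),np.degrees(q[2]).round(2),round(f,3))
a=[]
for c in('top','scene'):
    u=proj(c,[[.54,-.13,.02]])[0].astype(int);x,y=u[0]-50,u[1]-60;im=imaging.camera(c)[y:y+120,x:x+100];im=cv2.resize(im,(400,480),interpolation=cv2.INTER_CUBIC)
    draw(c,TRAY,q,0,im,4,x,y);a.append(im)
cv2.imwrite('pics/mid2.png',np.hstack(a))
E
```

```text
time_s: 10.78
position: [0.3331, -0.1327, 0.1461]
eef_rot: [[1.0, 0.002, 0.0], [0.002, -1.0, -0.0], [0.0, 0.0, -1.0]]
force: [0.1, -0.3, 0.0]
gripper_width: 1.0
finger_force: 0.0
{'top': (0.56, [357.1, 232.8, 28.2, 76.1], array([355.21171716, 231.07855061])), 'scene': (0.8, [301.5, 249.9, 37.3, 62.9], array([299.21558079, 250.77166555]))}
top [ 0.5631 -0.1353] -0.53 0.041
scene [ 0.562  -0.1335] 0.14 0.044
```

View pics/mid2.png

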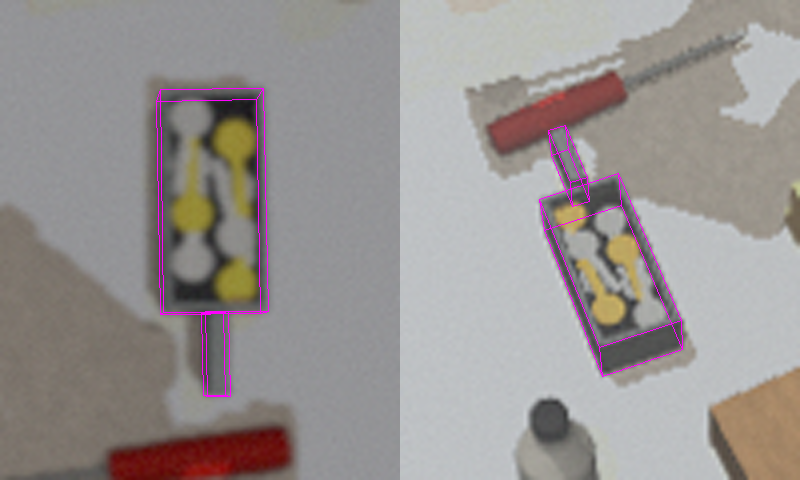

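The tray stands flat on the bench at about (0.562, -0.134), yaw ~0, with its fin free at (215,350). Next I'll grip the fin 78 mm behind the body centre.

```bash
python3 -m pendant '[[[0.05,0,0,0,0,0,0],[0.05,0,0,0,0,0,0],[0.05,0.001,0,0,0,0,0],[0,0,0.03,0,0,0,0],[0,0,0.03,0,0,0,0],[0,0,0.03,0,0,0,0],[0,0,0.02,0,0,0,0],[0,0,0.012,0,0,0,0],[0,0,0.006,0,0,0,0],[0,0,0,0,0,0,0],[0,0,0,0,0,0,0]]]' 60; python3 g.py 0.484 -0.1340 0.017 0
```

```text
time_s: 12.45
position: [0.4858, -0.1342, 0.0188]
eef_rot: [[1.0, 0.002, 0.001], [0.002, -1.0, -0.001], [0.001, 0.001, -1.0]]
force: [-0.0, -0.5, -0.2]
gripper_width: 0.501
finger_force: 0.0
shift now-axes [-0.0018 -0.0002  0.0018] shift target-axes [-0.0018 -0.0002  0.0018] turn [ 0.04 -0.08  0.1 ]
12.45 [ 0.4858 -0.1342  0.0188] [-28.  23. 108.   0.  49.  62.] [-0.  -0.5 -0.2] 0.5007342633962136 0.0
```

```bash
python3 -m pendant '[[[-0.002,0,0.002,0,0,0,0],[0,0,0,0,0,0,-0.3],[0,0,0,0,0,0,-0.5],[0,0,0,0,0,0,-0.6],[0,0,0,0,0,0,-0.7],[0,0,0,0,0,0,-0.8],[0,0,0,0,0,0,-1],[0,0,0,0,0,0,-1],[0,0,0,0,0,0,-1]]]' 60; python3 -m pendant '[[[0,0,-0.003,0,0,0,-1],[0,0,-0.005,0,0,0,-1],[0,0,-0.012,0,0,0,-1],[0,0,-0.02,0,0,0,-1],[0,0,0,0,0,0,-1]]]' 60;  python3 - <<'E'
from h import *
c='scene';u=proj(c,[[.54,-.13,.04]])[0].astype(int);x,y=u[0]-60,u[1]-50;im=imaging.camera(c)[y:y+100,x:x+120]
cv2.imwrite('pics/lift.png',cv2.resize(im,(600,500),interpolation=cv2.INTER_CUBIC))
E
```

```text
time_s: 13.58
position: [0.4831, -0.1338, 0.0161]
eef_rot: [[1.0, 0.002, -0.0], [0.002, -1.0, 0.0], [-0.0, -0.0, -1.0]]
force: [0.4, 1.7, 0.7]
gripper_width: 0.124
finger_force: 60.0
time_s: 14.2
position: [0.4846, -0.1347, 0.058]
eef_rot: [[1.0, 0.002, 0.004], [0.002, -1.0, -0.002], [0.004, 0.002, -1.0]]
force: [-0.0, 0.1, -2.7]
gripper_width: 0.128
finger_force: 60.0
```

View pics/lift.png

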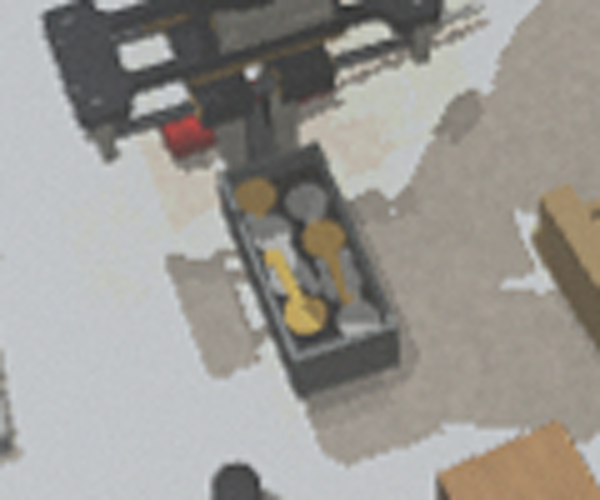

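The tray hangs by its fin clear of the bench, and its shadow is detached around (330,440). I'll measure the droop.

```bash
cat > p.py <<'E'
from h import *
from scipy.spatial.transform import Rotation as R
s=ctrl.get_state();E=np.array(s['eef_rot']);g=np.array(s['position'])-E[:,2]*.0188
yaw=np.degrees(np.arctan2(E[1,0],E[0,0]))
imaging.camera('scene');L=nets.silhouettes('scene','tray')
B=TRAY[0]-[-.078,0,.0355]
best=[]
def body(p,yw,dx): return R.from_euler('ZY',[yaw+yw,p],degrees=True).apply(B+[dx,0,0])+g
c0=proj('scene',[body(0,0,0).mean(0)])[0]
d=min(L,key=lambda d:np.hypot(*(np.array(d['rect'][:2])-c0)));print(d['conf'],d['rect'],c0)
m=d['pixels'].astype(np.uint8)
def cost(v):
    r=np.zeros((480*4,640*4),np.uint8);h=cv2.convexHull(((proj('scene',body(*v))+.5)*4).astype(np.float32))
    cv2.fillPoly(r,[np.round(h*16).astype(np.int32)],255,shift=4)
    return np.abs(cv2.resize(r,(640,480),interpolation=cv2.INTER_AREA)/255.-m).sum()/m.sum()
r=minimize(cost,[0,0,0],method='Nelder-Mead',options=dict(initial_simplex=[[0,0,0],[4,0,0],[0,3,0],[0,0,.006]],xatol=1e-3,fatol=1e-4))
print('pitch(nose down +),yaw,dx',r.x.round(3),round(r.fun,3),'ft',np.round(s['ft_torque'],2))
for p in(-4,-2,0,2,4,6,8):print(p,min(round(cost([p,yw,dx]),3) for yw in(-1,0,1) for dx in(-.003,0,.003)))
E
python3 p.py; python3 g.py 0.50 -0.10 0.13 6.5
```

```text
0.92 [298.4, 243.9, 40.1, 54.5] [300.10163081 248.18238043]
pitch(nose down +),yaw,dx [ 2.647e+00  9.900e-02 -1.000e-03] 0.06 ft [0.   0.21 0.  ]
-4 0.072
-2 0.073
0 0.068
2 0.07
4 0.07
6 0.069
8 0.063
shift now-axes [ 0.0172 -0.0338 -0.0742] shift target-axes [ 0.0209 -0.0316 -0.0742] turn [-0.01  0.02 -6.41]
14.35 [ 0.4828 -0.1338  0.0558] [-28.  20. 107.  -0.  54.  62.] [ 0.2 -0.1 -1.7] 0.12496228549636197 59.989662766456604
```

```bash
python3 -m pendant '[[[0,0,-0.02,0,0,0,-1],[0,0,-0.03,0,0,0,-1],[0,0,-0.025,0,0,0,-1],[0.005,-0.02,0,0,0,-1.6,-1],[0.008,-0.035,0,0,0,-1.6,-1],[0.008,-0.04,0,0,0,-1.6,-1],[0.01,-0.04,0,0,0,-1.6,-1],[0.01,-0.04,0,0,0,0,-1],[0.01,-0.04,0,0,0,0,-1],[0.01,-0.04,0,0,0,0,-1],[0.01,-0.03,0,0,0,0,-1],[0,-0.02,0,0,0,0,-1]]]'; python3 g.py 0.528 0.2099 0.13 6.5
```

```text
time_s: 15.85
position: [0.5274, 0.1772, 0.1301]
eef_rot: [[0.993, 0.114, -0.002], [0.114, -0.993, -0.0], [-0.002, -0.0, -1.0]]
force: [-0.3, 0.3, -2.8]
gripper_width: 0.129
finger_force: 60.0
shift now-axes [ 0.0043 -0.0325  0.0001] shift target-axes [ 0.0043 -0.0325  0.0001] turn [-0.    0.09  0.06]
15.85 [0.5274 0.1772 0.1301] [ 7. 20. 94.  0. 66. 91.] [-0.3  0.3 -2.8] 0.12937110147737058 59.98926758766174
```

Next I'll bring it over the bay and stop with the underside at about 65 mm (just above the dividers) to check.

```bash
python3 -m pendant '[[[0.004,-0.02,0,0,0,0,-1],[0,-0.012,0,0,0,0,-1],[0,0,0.02,0,0,0,-1],[0,0,0.015,0,0,0,-1],[0,0,0.01,0,0,0,-1],[0,0,0,0,0,0,-1],[0,0,0,0,0,0,-1]]]'; python3 g.py 0.528 0.2099 0.085 6.5; python3 p.py; python3 - <<'E'
from h import *
from scipy.spatial.transform import Rotation as R
q=np.load('res.npy',allow_pickle=True).item()['rack']
s=ctrl.get_state();E=np.array(s['eef_rot']);a=np.arctan2(E[1,0],E[0,0]);t=np.array(s['position'])
t=t+R.from_euler('z',a).apply([.0785,0,-.0161]);print('tray',t)
o=[]
for c in('top','scene'):
    u=proj(c,[[.58,.2,.04]])[0].astype(int);x,y=u[0]-50,u[1]-60;im=cv2.resize(imaging.camera(c)[y:y+120,x:x+100],(400,480),interpolation=cv2.INTER_CUBIC)
    draw(c,TRAY,[t[0],t[1],a],t[2],im,4,x,y);o.append(im)
cv2.imwrite('pics/over.png',np.hstack(o))
E
```

```text
time_s: 16.73
position: [0.5287, 0.2079, 0.0865]
eef_rot: [[0.994, 0.113, 0.001], [0.113, -0.994, 0.0], [0.001, -0.0, -1.0]]
force: [1.1, 0.1, -1.2]
gripper_width: 0.125
finger_force: 60.0
shift now-axes [-0.0005 -0.002   0.0015] shift target-axes [-0.0005 -0.002   0.0015] turn [-0.   -0.05 -0.03]
16.725 [0.5287 0.2079 0.0865] [10. 23. 95. -0. 61. 94.] [ 1.1  0.1 -1.2] 0.12520247327382683 59.98975932598114
0.75 [429.9, 212.0, 41.0, 51.4] [431.13068932 214.80234065]
pitch(nose down +),yaw,dx [ 0.476  0.272 -0.001] 0.077 ft [ 0.02  0.18 -0.01]
-4 0.1
-2 0.08
0 0.082
2 0.08
4 0.091
6 0.116
8 0.146
tray [0.60678944 0.21690985 0.07068834]
```

View pics/over.png

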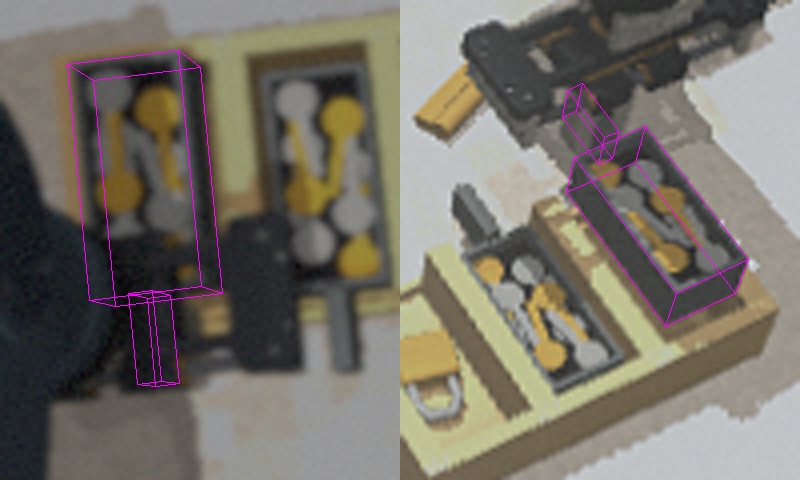

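The tray hangs level and its model outline matches in both views. It sits over the left bay, with the home tray and padlock untouched. I'll correct 2 mm sideways and lower it while watching the force.

```bash
python3 -m pendant '[[[0,-0.002,0,0,0,0,-1],[0,0,0.01,0,0,0,-1],[0,0,0.01,0,0,0,-1],[0,0,0.01,0,0,0,-1],[0,0,0,0,0,0,-1],[0,0,0,0,0,0,-1]]]'; python3 g.py 0.528 0.2099 0.0241 6.5
```

```text
time_s: 17.68
position: [0.5281, 0.21, 0.0561]
eef_rot: [[0.994, 0.113, -0.0], [0.113, -0.994, 0.0], [-0.0, -0.0, -1.0]]
force: [0.4, 0.1, -2.2]
gripper_width: 0.126
finger_force: 60.0
shift now-axes [-0.0001  0.0001  0.032 ] shift target-axes [-0.0001  0.0001  0.032 ] turn [-0.    0.   -0.01]
17.675 [0.5281 0.21   0.0561] [10. 26. 97.  0. 57. 94.] [ 0.4  0.1 -2.2] 0.12618464641024496 59.989827275276184
```

```bash
python3 - <<'E'
from h import *
o=[]
for c in('top','scene'):
    u=proj(c,[[.59,.2,.04]])[0].astype(int);x,y=u[0]-40,u[1]-48;o.append(cv2.resize(imaging.camera(c)[y:y+96,x:x+80],(400,480),interpolation=cv2.INTER_CUBIC))
cv2.imwrite('pics/in.png',np.hstack(o))
E
```

```text
(no output)
```

View pics/in.png

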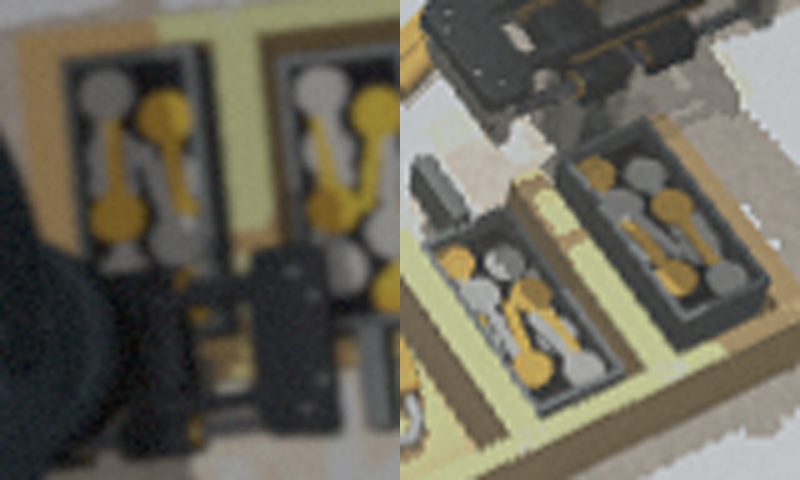

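The tray is between the dividers with no side force: divider strips show on both sides in the left half, around x ≈ 45 and 235. I'll continue down.

```bash
python3 -m pendant '[[[0,0,0.01,0,0,0,-1],[0,0,0.008,0,0,0,-1],[0,0,0.006,0,0,0,-1],[0,0,0.003,0,0,0,-1],[0,0,0.002,0,0,0,-1],[0,0,0,0,0,0,-1],[0,0,0,0,0,0,-1]]]'; python3 -m pendant '[[[0,0,0.001,0,0,0,-1],[0,0,0.001,0,0,0,-1],[0,0,0,0,0,0,-1],[0,0,0,0,0,0,-1]]]'
```

```text
time_s: 18.65
position: [0.5281, 0.2101, 0.0273]
eef_rot: [[0.994, 0.113, 0.0], [0.113, -0.994, 0.0], [0.0, -0.0, -1.0]]
force: [-0.6, -0.5, -2.6]
gripper_width: 0.128
finger_force: 60.0
time_s: 19.15
position: [0.528, 0.2101, 0.0251]
eef_rot: [[0.994, 0.113, -0.0], [0.113, -0.994, 0.0], [0.0, -0.0, -1.0]]
force: [0.0, -0.4, -1.9]
gripper_width: 0.129
finger_force: 60.0
```

```bash
python3 -m pendant '[[[0,0,0.0007,0,0,0,-1],[0,0,0,0,0,0,-1],[0,0,0,0,0,0,-1]]]';python3 -m pendant '[[[0,0,0.0006,0,0,0,-1],[0,0,0,0,0,0,-1],[0,0,0,0,0,0,-1]]]'
```

```text
time_s: 19.52
position: [0.5279, 0.21, 0.0244]
eef_rot: [[0.994, 0.113, -0.0], [0.113, -0.994, -0.0], [-0.0, -0.0, -1.0]]
force: [0.8, 0.1, -2.6]
gripper_width: 0.122
finger_force: 60.0
time_s: 19.9
position: [0.528, 0.21, 0.0241]
eef_rot: [[0.994, 0.113, 0.0], [0.113, -0.994, 0.0], [0.0, 0.0, -1.0]]
force: [-1.1, 0.3, 2.8]
gripper_width: 0.127
finger_force: 60.0
```

The force has changed sign, so it is on the bay floor. I'll ease the grip, open a little and retreat straight up.

```bash
python3 -m pendant '[[[0,0,0.0003,0,0,0,-1],[0,0,0,0,0,0,-1]]]' 15; python3 -m pendant '[[[0,0,0,0,0,0,-0.6],[0,0,0,0,0,0,-0.5],[0,0,0,0,0,0,-0.4],[0,0,0,0,0,0,-0.4],[0,0,-0.01,0,0,0,-0.4],[0,0,-0.03,0,0,0,-0.4],[0,0,-0.05,0,0,0,-0.4],[-0.05,0,-0.04,0,0,0,-0.4],[-0.05,0,-0.02,0,0,0,-0.4],[-0.05,0,0,0,0,0,-0.4],[-0.04,0,0,0,0,0,-0.4],[0,0,0,0,0,0,-0.4]]]'
python3 - <<'E'
from h import *
q=np.load('res.npy',allow_pickle=True).item()['rack']
o=look('tray',.15);t=np.array([.606,.2188,q[2]])
for c,L in o.items():
    for d in L:
        if np.hypot(*(np.array(d['rect'][:2])-proj(c,[[.59,.217,.03]])[0]))<15:
            r,f=fit(TRAY,.008,{c:d['pixels']},t);print(c,r[:2].round(4),np.degrees(r[2]).round(2),round(f,3));break
a=[]
for c in('top','scene'):
    u=proj(c,[[.59,.17,.04]])[0].astype(int);x,y=u[0]-50,u[1]-60;im=cv2.resize(imaging.camera(c)[y:y+120,x:x+100],(400,480),interpolation=cv2.INTER_CUBIC);a.append(im)
cv2.imwrite('pics/end.png',np.hstack(a))
E
```

```text
time_s: 20.15
position: [0.528, 0.2101, 0.0241]
eef_rot: [[0.994, 0.113, 0.0], [0.113, -0.994, 0.0], [0.0, 0.0, -1.0]]
force: [-3.1, -1.1, 5.7]
gripper_width: 0.128
finger_force: 15.0
time_s: 21.65
position: [0.3378, 0.1886, 0.1732]
eef_rot: [[0.993, 0.114, 0.0], [0.114, -0.993, 0.0], [0.0, -0.0, -1.0]]
force: [1.0, 1.3, -0.0]
gripper_width: 0.303
finger_force: 0.0
top [0.6075 0.2201] 8.52 0.129
scene [0.5968 0.224 ] 8.95 0.418
```

View pics/end.png

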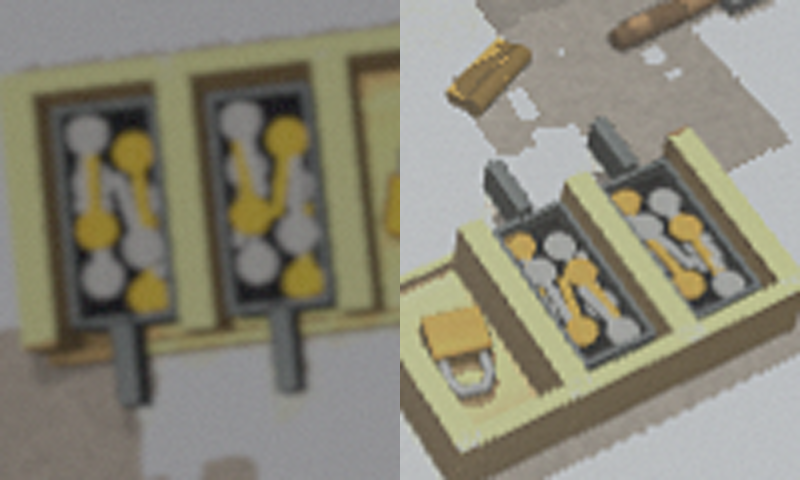

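The tray stands flat in the left bay (left half, about (115,210)), level with the home tray and behind the sill. Its fin sticks out to the front at (130,365), and the padlock and home tray haven't moved. I'm handing in.

```bash
python3 -c "
from workcell import order
print(order.hand_in())"
```

```text
the job is handed in; nothing more can be done
None
```

The filled tray now stands flat in the clear left bay (bay_3), behind the sill with its fin out to the front; I changed grip on the bare bench on the way and handed the job in at about 22 s of robot time.

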